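# Zero a bench light meter, then draw its wand and hold it over the pots

### The job

Take a light reading over the potted tray. With the wand still in its holster, where its sensor is in the dark, switch the meter on by pressing the round power key fully down and letting it up, then in the same way press the long bar key to zero it (not the two square keys). Then draw the wand straight out of the holster, turn it level with its white dome facing straight up and finish while holding it still like that, with the dome over the middle of the tray of pots and 10 to 20 cm above the pot rims, touching nothing else; leave everything else where it stands.

Things in the scene. Friction and masses are not known exactly. Their poses are not given: they have to be found in the camera images.
- meter: grey bench light meter that stands fast, 174 mm deep (x) x 240 mm wide (y); origin: centre of its underside; its front faces -x, z up. Flat top at z = 36 mm. Left half (+y): keypad in front, behind it (from x = 18 mm back) a hood with a slanting screen, 90 mm high. Right half: the wand's holster, in the plane y = -75 mm, the docked handle leaning up towards the front to z = 202 mm
- power_key_top (a point): centre of the top of the power key, the only round one (22 mm across), front row, left, at x = -55, y = 80 mm of the meter; its top stands 8.5 mm proud of the meter's top
- zero_key_top (a point): centre of the top of the zero key, the only long bar (34 mm along y, 14 mm along x), front row, right, at x = -55, y = 28 mm of the meter; same height. The other two keys, 14 mm squares, stand 42 mm behind these two and are not wanted
- power_key (a joint): travel of the power key in m: 0 up, 0.004 fully down; it moves straight down, starts to give at 1.2 N and is fully down at 4 N, and springs back
- zero_key (a joint): travel of the zero key, like the power key
- up_key (a joint): travel of the left square key (behind the power key), not to be pressed
- down_key (a joint): travel of the right square key (behind the zero key), not to be pressed
- wand: cordless light wand, loose, 186 mm long, about 140 g. Origin: middle of the grip, on the handle's centre line; x runs from handle to head, z is the way its dome looks, y across. Ribbed handle 26 mm wide (y) x 22 mm thick (z), from x = -36 to 80 mm; then a thin neck; flat head 30 mm wide, x = 96 to 150 mm, its underside level with the handle's. Balances at about x = 35 mm
- dome (a point): top of the white diffuser dome (20 mm across) on the head, at x = 125, z = 11 mm of the wand
- wand_home (a point): fixed point of the meter, where the wand's origin stands when docked: x = -36, y = -75, z = 166.5 mm of the meter. Docked, the wand's x points down and to the meter's back, 50 degrees below level. Fingers can straddle the handle here, closing along the wand's y, the tool anywhere from vertical to square to the wand
- sleeve_mouth (a point): mouth of the holster's dark grey rectangular sleeve, 88 mm along the docked wand's x from wand_home. The sleeve (2 mm play each side, 2.5 mm over the dome) covers the wand's x = 88 to 151 mm: the wand comes free when drawn 65 mm or more along its own -x. A rest 14 mm wide, narrower than the handle, bears its underside from x = -10 to 90 mm
- pot_tray: dark open carrying tray, 222 mm (x) x 152 mm (y) x 30 mm, stands fast, filled with six square black pots, two rows of three; origin: centre of its underside; the pots' rims are 69 mm above the bench
- tape_roll: roll of marking tape lying flat, 66 mm across, 18 mm high; a bystander, loose; origin under its middle
- dibber: turned wooden dibber lying down, 204 mm long, 34 mm thick; a bystander, loose; origin under its middle
- feed_jar: amber jar with a black screw lid, standing, 64 mm across, 94 mm high; a bystander, loose; origin under its middle

How it is judged:
On the way, in this order (a step that is already met when the one before it is completed fails the run):
1. the power key is pressed fully down, the zero key being up and the wand docked (value of joint power_key above 0.003 m and value of joint zero_key below 0.001 m and distance between wand and wand_home below 0.01 m), for 0.1 s.
2. after that the zero key is pressed fully down, the power key being up again and the wand still docked (value of joint zero_key above 0.003 m and value of joint power_key below 0.001 m and distance between wand and wand_home below 0.01 m), for 0.1 s.
3. the wand is drawn clear of the holster in the fingers, both keys up (distance between wand and wand_home above 0.07 m and contact force between wand and the fingers above 1 N and value of joint each of zero_key, power_key below 0.001 m), for 0.1 s.
At the end, for the whole second after the job is handed in: The fingers hold the wand still (under 30 mm/s, 0.2 rad/s), dome side up within 0.15 rad of level, the dome within 50 mm of the tray's centre seen from above and 159 to 279 mm above the bench (9 to 21 cm over the pot rims); neither meter nor tray nor pots touch the wand (angle between wand's own z axis and vertical below 0.15 rad and horizontal distance between dome and pot_tray below 0.05 m and height (world z) of dome between 0.159 and 0.279 m and contact force between wand and the fingers above 1 N and contact force between wand and meter below 0.05 N and contact force between wand and pot_tray below 0.05 N and linear speed of wand below 0.03 m/s and angular speed of wand below 0.2 rad/s); the arm keeps its last pose, push and grip.
It fails at once if a square key is pressed (over 2.5 mm) (value of joint any of up_key, down_key above 0.0025 m).
It fails at once if the tape roll, the dibber or the jar is shifted by more than 30 mm (distance of any of tape_roll, dibber, feed_jar from where it was at the start of the episode above 0.03 m).
It also fails if it takes over 54 s, if anything falls off the work surface, if the arm or the gripper's body presses on something with over 40 N, if the wrist force passes 120 N, or if a joint passes its speed limit or range.

### The arm

A 6-joint arm with a two-finger parallel gripper is mounted at the origin on a cart in front of the work surface, level with it; the furniture and walls round the work are solid. World frame = base frame: x ahead of the robot, y to its left, z up, the work surface at z = 0. Lengths are in m, angles in rad, forces in N, time in s.
With the tool pointing down it reaches from about 0.3 to 0.825 m from the base axis. Payload 5.4 kg.
Tool frame: the origin (TCP) lies on the centre line of the jaws, within the pads' length; the fingertips stand 14 mm ahead of it and the grasp point (between the pads) lies 5 mm behind it; z points along the fingers, y is the line along which they close (so a half turn about z gives the same grasp; the last joint's range is limited). The gripper opens to 92 mm and grips with 3 to 60 N. Pads are 20 mm wide; open, the fingers measure 128 mm over their backs; the gripper's body (75 mm by 189 mm) begins 69 mm behind the grasp point.
Start: joints at [1.075, 0.158, 1.597, -0, 1.386, -0.21], TCP at [0.162, 0.552, 0.229] pointing down, gripper open.
Joint ranges: [-2.91, 2.91], [-0.94, 2.29], [0.18, 2.7], [-1.29, 4.43], [0.17, 2.64], [-3, 3]. Speed limits (rad/s): [2.57, 2.57, 3.14, 3.14, 3.14, 3.14].

### API

Orientations are given as [roll, pitch, yaw] about the fixed x, y, z axes, in that order (R = Rz(yaw) Ry(pitch) Rx(roll)).
In Python, from station import manip gives the robot as it stands.
- The arm moves only by the shell command python3 -m creep 'ROWS' [FORCE]. ROWS is text: rows parted by semicolons, each of 7 numbers parted by spaces: the finger opening in m, from 0 to 0.0919, then the shift along the tool's x, y, z in m, then the turn, a rotation vector about the tool's x, y, z in rad. A call has 1 to 20 rows; each row is the pose to reach, as a shift and turn from the pose commanded when the call began, along the tool's axes at that moment; what a row does not reach only later rows make up. A row lasts 1/12 s, in which the tool goes at most 41.7 mm and 7.16 degrees, less where a joint would pass 70% of its speed; a pose out of reach is approached as far as the arm can. A call with a gripper value outside its range is refused whole. The fingers move at their own pace and stop on an object; FORCE is the grip in N (left out, the last holds). Time passes only in rows, so rows that repeat a pose let the fingers close. It gives the time, the measured TCP pose, the force, the opening and the grip force at its end, in the units of the state.
- manip.observe(): the state, without advancing time (a new reading comes with each control period).
- manip.capture(name): name is "scene" or "top" or "wrist"; returns a dict with "pixels" (384x512x3 uint8, blue, green, red), "mtx" (3x3 intrinsics, pixels), "R" (3x3) and "t" (3): a world point X has camera coordinates R X + t. Camera axes: x right, y down, z forward; pixel columns grow to the right and rows downward; lengths in m; the calibration is good to about 2 mm. A picture is of the moment at which its call begins. There is no depth.
- manip.finish_job(): hands the job in; it is judged then, once.
The state is a dict: "clock": time; "joint_pos": joint angles; "joint_velocities": joint speeds; "tau": joint torques, N m; "tool_pos": TCP position; "tcp_rot": TCP orientation; "ft_force": force on the tool from outside, world axes, zero at the start; "ft_torque": the same for the moment, N m; "gripper_width": opening from 0.0 (shut) to 1.0 (fully open); "finger_force": force on a finger pad.
Only numpy, scipy, OpenCV 4.12 (cv2) and the standard library are available. Lean on these libraries where they do the work, as an engineer would, in place of code of your own. Each camera call takes 0.05 s, during which the arm holds its last target. There are 200 camera calls.

## Working session

There is one attempt and no reset: what is moved stays moved. The work goes in short steps, Python scripts to look and compute and a shell command to move; the robot and the scene stay as the last step left them, time stands still between calls to the robot, and variables do not carry over. Pictures are saved under pics/ and viewed, at most 10 in all, crops included, and the job is handed in when it is done.

```bash
mkdir -p pics; python3 - <<'E'
from station import manip
import cv2,pickle
s=manip.observe();print(s)
for n in("scene","top"):
    c=manip.capture(n);cv2.imwrite(f"pics/{n}0.png",c["pixels"]);pickle.dump(c,open(f"{n}0.pkl","wb"));print(n,c["mtx"],c["R"],c["t"])
E
```

```text
{'clock': 0.0, 'joint_pos': array([ 1.07492712e+00,  1.59093479e-01,  1.59821259e+00,  2.41179532e-05,
        1.38615626e+00, -2.10085362e-01]), 'joint_velocities': array([ 4.70243909e-04,  8.75979785e-04, -9.36172880e-04, -7.77877948e-05,
       -7.42362833e-04, -2.11676400e-03]), 'tau': array([-5.14542280e-04, -3.85575056e+01, -3.22109270e+01,  7.00927502e-02,
        3.79529572e-02, -1.41432215e-04]), 'tool_pos': array([0.16181903, 0.55115202, 0.22760375]), 'tcp_rot': array([-3.13976902e+00, -4.13088051e-04,  2.85580398e+00]), 'ft_force': array([-0.54129465,  0.08135865, -0.10092961]), 'ft_torque': array([ 0.05402601,  0.0135537 , -0.00837342]), 'finger_force': 0.0, 'gripper_width': 1.0018470348231459}
scene [[399.23553799   0.         255.04292698]
 [  0.         399.23553799 189.67489408]
 [  0.           0.           1.        ]] [[ 0.689287   -0.72421936  0.01974223]
 [-0.42232825 -0.42380006 -0.80126921]
 [ 0.58866143  0.54396675 -0.59797817]] [-0.41625593  0.34306052  0.80675432]
top [[374.12839964   0.         254.31367986]
 [  0.         374.12839964 190.72760341]
 [  0.           0.           1.        ]] [[ 0.00906813 -0.99995538 -0.00264647]
 [-0.99784735 -0.00887705 -0.06497589]
 [ 0.0649495   0.00322999 -0.99788332]] [-0.01620663  0.56623865  1.07578725]
```

View pics/top0.png

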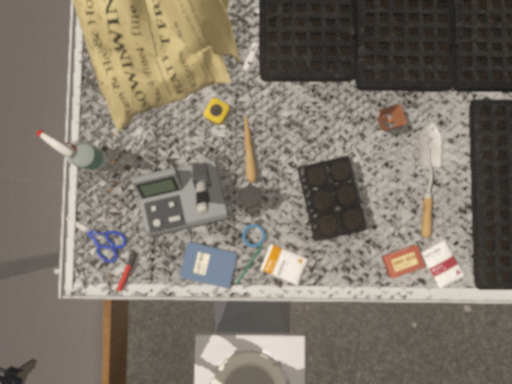

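View pics/scene0.png

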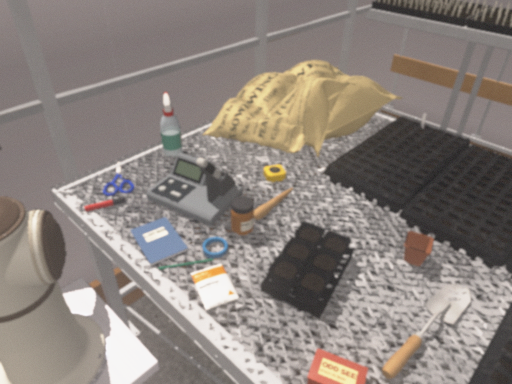

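```bash
python3 - <<'E'
import cv2,numpy as np
a=cv2.imread("pics/top0.png")
t=cv2.resize(a[150:245,125:245],None,fx=6,fy=6,interpolation=cv2.INTER_CUBIC)
cv2.imwrite("pics/c1.png",t)
b=cv2.imread("pics/scene0.png")
cv2.imwrite("pics/c2.png",cv2.resize(b[145:325,140:365],None,fx=3.3,fy=3.3,interpolation=cv2.INTER_CUBIC))
E
```

```text
(no output)
```

View pics/c1.png

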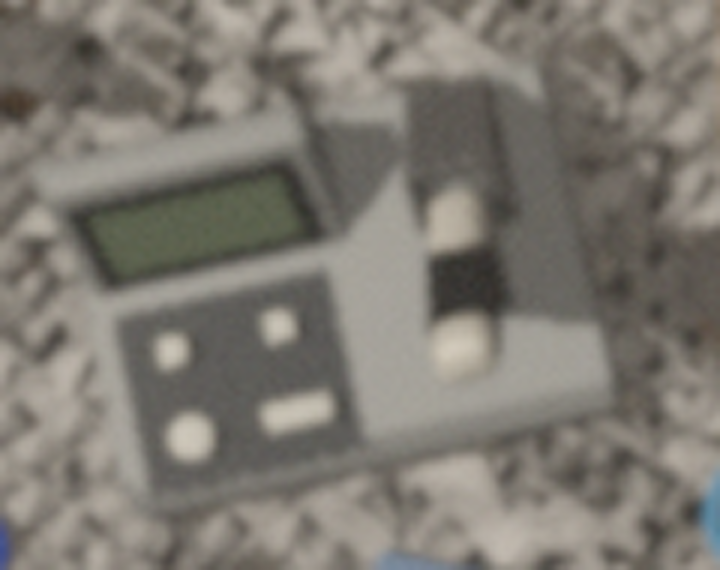

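View pics/c2.png

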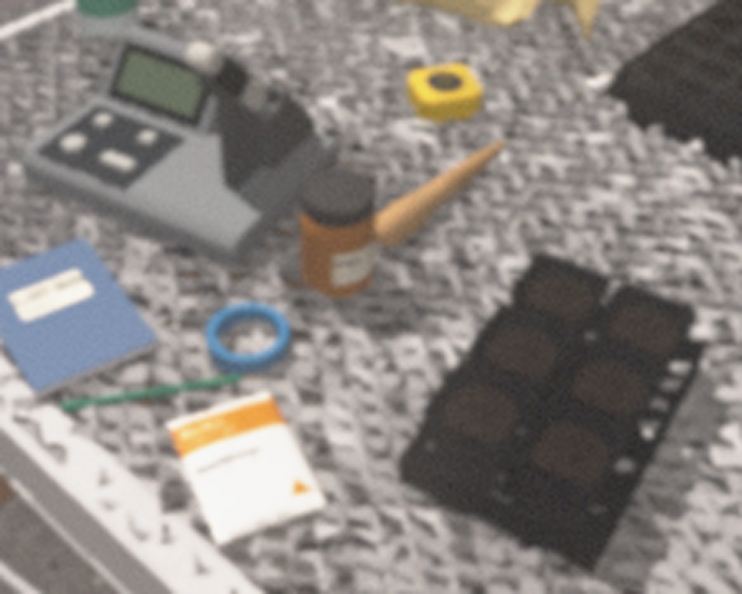

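```bash
cat > h.py <<'E'
import numpy as np,pickle
from scipy.optimize import least_squares
from scipy.spatial.transform import Rotation as Ro
T=pickle.load(open("top0.pkl","rb"));S=pickle.load(open("scene0.pkl","rb"))
def proj(c,X):
    p=(np.atleast_2d(X)@c["R"].T+c["t"])@c["mtx"].T
    return p[:,:2]/p[:,2:]
def back(c,uv,z):
    uv=np.atleast_2d(uv);d=np.c_[uv,np.ones(len(uv))]@np.linalg.inv(c["mtx"]).T@c["R"]
    o=-c["R"].T@c["t"];return o+d*((z-o[2])/d[:,2])[:,None]
def Rz(a):return Ro.from_euler('z',a).as_matrix()
E
python3 - <<'E'
from h import *
K=np.array([[-55,80,44.5],[-55,28,44.5],[-13,80,44.5],[-13,28,44.5]])/1e3
ut=np.array([[190,437],[297,411],[171,351],[279,327]])/6+[125,150]-.4
us=np.array([[72,142],[117,159],[102,119],[148,137]])/3.3+[140,145]-.35
f=lambda p,w:np.r_[(proj(T,K@Rz(p[2]).T+[p[0],p[1],0])-ut).ravel()*w[0],(proj(S,K@Rz(p[2]).T+[p[0],p[1],0])-us).ravel()*w[1]]
for w in((1,0),(0,1),(1,1)):
    r=least_squares(f,[.5,.2,.1],args=(w,));print(r.x,np.round(r.fun,1))
p=r.x;M=lambda q:Rz(p[2])@np.array(q)+[p[0],p[1],0]
print("power",M([-.055,.08,.0445]),"zero",M([-.055,.028,.0445]),"home",M([-.036,-.075,.1665]))
print("home px",proj(T,M([-.036,-.075,.1665])),proj(S,M([-.036,-.075,.1665])))
c=back(T,[[299,168],[350,157],[366,232],[315,240]],.069);print("tray",c,c.mean(0))
print("jar",back(T,[250,197],.094),"tape",back(T,[254,235],.018))
E
```

```text
[0.54415671 0.20175767 0.23838036] [ 0.   0.   0.   0.2  0.1 -0.  -0.1 -0.2 -0.   0.  -0.   0.  -0.   0.
 -0.   0. ]
[0.54658956 0.20217301 0.23476363] [-0.  -0.  -0.  -0.  -0.  -0.  -0.  -0.   0.2 -0.1  0.1  0.2  0.1  0.
 -0.4 -0.2]
[0.54508624 0.20159567 0.2371351 ] [ 0.  -0.3  0.1 -0.1  0.1 -0.4 -0.1 -0.5 -0.1  0.3 -0.2  0.6 -0.2  0.3
 -0.7  0.1]
power [0.47283191 0.26643633 0.0445    ] zero [0.48504769 0.21589155 0.0445    ] home [0.52771262 0.12023746 0.1665    ]
home px [[201.97864451 201.73239469]] [[204.80800784 166.02261598]]
tray [[ 0.62793267 -0.13578926  0.069     ]
 [ 0.66020974 -0.27868278  0.069     ]
 [ 0.45137898 -0.32134613  0.069     ]
 [ 0.42807972 -0.18026272  0.069     ]] [ 0.54190028 -0.22902022  0.069     ]
jar [[5.44244633e-01 2.09714442e-04 9.40000000e-02]] tape [[ 0.43757574 -0.01137607  0.018     ]]
```

```bash
cat >> h.py <<'E'
from station import manip
p=np.array([.5451,.2016,.237])
def M(q):return Rz(p[2])@np.array(q,float)+[p[0],p[1],0]
def tool(yaw,tilt=0): # tool y along +-horizontal; tilt>0: tool z leans toward heading(yaw) ... rotation about heading's y
    return Rz(yaw)@Ro.from_euler('y',tilt).as_matrix()@Ro.from_euler('x',np.pi).as_matrix()
def go(pos,R):
    s=manip.observe();R0=Ro.from_euler('xyz',s["tcp_rot"]).as_matrix()
    print("shift",np.round(R0.T@(np.array(pos)-s["tool_pos"]),4),"rot",np.round(Ro.from_matrix(R0.T@R).as_rotvec(),4),"t",s["clock"])
E
python3 - <<'E'
from h import *
q=M([-.055,.08,.0445]);q[2]=.09;print(q);go(q,tool(1.808))
E
```

```text
[0.47285443 0.26645042 0.09      ]
shift [-0.3787 -0.1853  0.1379] rot [-1.7000e-03  6.0000e-04  1.0478e+00] t 0.1
```

```bash
python3 -m creep '0 -.379 -.185 .06 0 0 1.048;0 -.379 -.185 .06 0 0 1.048;0 -.379 -.185 .06 0 0 1.048;0 -.379 -.185 .06 0 0 1.048;0 -.379 -.185 .06 0 0 1.048;0 -.379 -.185 .06 0 0 1.048;0 -.379 -.185 .06 0 0 1.048;0 -.379 -.185 .06 0 0 1.048;0 -.379 -.185 .06 0 0 1.048;0 -.379 -.185 .06 0 0 1.048;0 -.379 -.185 .06 0 0 1.048;0 -.379 -.185 .06 0 0 1.048;0 -.379 -.185 .138 0 0 1.048;0 -.379 -.185 .138 0 0 1.048;0 -.379 -.185 .138 0 0 1.048;0 -.379 -.185 .138 0 0 1.048;0 -.379 -.185 .138 0 0 1.048' 
python3 - <<'E'
from h import *
import cv2
q=M([-.055,.08,.0445]);q[2]=.0585;print(q);go(q,tool(1.808))
c=manip.capture("wrist");cv2.imwrite("pics/w1.png",c["pixels"]);pickle.dump(c,open("w1.pkl","wb"))
for k in([-.055,.08,.0445],[-.055,.028,.0445],[-.013,.08,.0445],[-.013,.028,.0445],[-.036,-.075,.1665]):print(proj(c,M(k)))
E
```

```text
clock: 1.52
tool_pos: [0.474, 0.2685, 0.0925]
tcp_rot: [3.139, -0.0, 1.809]
ft_force: [-0.7, 0.3, 1.6]
gripper_width: 0.004
finger_force: 0.0
[0.47285443 0.26645042 0.0585    ]
shift [-0.0018 -0.0016  0.034 ] rot [ 0.0021 -0.0003  0.0012] t 1.5167
[[256.9475531  221.95730362]]
[[256.92133829 293.11416155]]
[[322.41823903 221.96216572]]
[[318.33169889 293.08388546]]
[[301.60120282 668.44095742]]
```

View pics/w1.png

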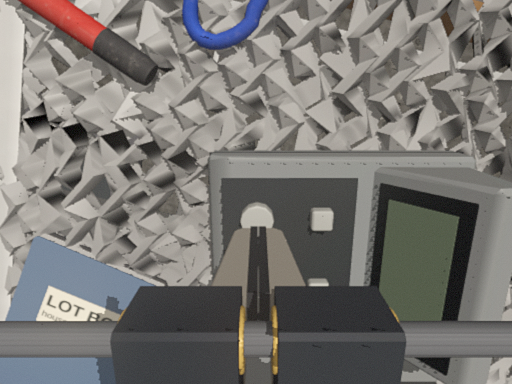

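The wrist picture shows the power key at (257,217) and the left square key at (322,219), within about 2 mm of the prediction. I'll press now.

```bash
python3 -m creep '0 -.002 -.0015 .02 0 0 0;0 -.002 -.0015 .03 0 0 0;0 -.002 -.0015 .034 0 0 0;0 -.002 -.0015 .036 0 0 0;0 -.002 -.0015 .038 0 0 0;0 -.002 -.0015 .038 0 0 0;0 -.002 -.0015 .038 0 0 0'
```

```text
clock: 2.15
tool_pos: [0.4727, 0.2653, 0.0547]
tcp_rot: [-3.141, -0.0, 1.808]
ft_force: [-6.1, -1.5, 11.4]
gripper_width: -0.0
finger_force: 5.7
```

```bash
python3 -m creep '0 0 0 0.0005 0 0 0;0 0 0 .0005 0 0 0;0 0 0 -.02 0 0 0;0 0 0 -.03 0 0 0;0 0 0 -.03 0 0 0;0 -.03 0 -.03 0 0 0;0 -.052 0 -.03 0 0 0;0 -.052 0 -.03 0 0 0;0 -.052 0 -.03 0 0 0;0 -.052 0 -.015 0 0 0;0 -.052 0 -.007 0 0 0;0 -.052 0 -.004 0 0 0;0 -.052 0 -.002 0 0 0;0 -.052 0 0 0 0 0;0 -.052 0 .0003 0 0 0;0 -.052 0 .0003 0 0 0;0 -.052 0 .0003 0 0 0;0 -.052 0 .0003 0 0 0'
```

```text
clock: 3.65
tool_pos: [0.484, 0.2151, 0.0546]
tcp_rot: [-3.139, -0.0, 1.809]
ft_force: [-10.0, -2.5, 19.1]
gripper_width: 0.01
finger_force: 10.2
```

```bash
python3 -m creep '0 0 0 -.04 0 0 0;0 0 0 -.08 0 0 0;0 0 0 -.12 0 0 0;0 0 0 -.16 0 0 0;.08 0 0 -.20 0 0 0;.08 0 0 -.23 0 0 0;.08 0 0 -.23 0 0 0;.08 0 0 -.23 0 0 0'
python3 - <<'E'
from h import *
R=tool(.237,.436);q=M([-.036,-.075,.1665])-.085*R[:,2];print(q);go(q,R)
E
```

```text
clock: 4.32
tool_pos: [0.4857, 0.2152, 0.2846]
tcp_rot: [3.137, 0.0, 1.809]
ft_force: [-0.8, -1.1, -0.1]
gripper_width: 0.27
finger_force: 0.0
[0.5626089 0.1286723 0.2435481]
shift [-0.1022  0.0542  0.0413] rot [ 0.3458 -0.3454  1.5437] t 4.3167
```

```bash
python3 -m creep '.08 -.102 .054 0 .346 -.345 1.544;.08 -.102 .054 0 .346 -.345 1.544;.08 -.102 .054 0 .346 -.345 1.544;.08 -.102 .054 0 .346 -.345 1.544;.08 -.102 .054 0 .346 -.345 1.544;.08 -.102 .054 0 .346 -.345 1.544;.08 -.102 .054 0 .346 -.345 1.544;.08 -.102 .054 0 .346 -.345 1.544;.08 -.102 .054 0 .346 -.345 1.544;.08 -.102 .054 0 .346 -.345 1.544;.08 -.102 .054 0 .346 -.345 1.544;.08 -.102 .054 0 .346 -.345 1.544;.08 -.102 .054 0 .346 -.345 1.544;.08 -.102 .054 0 .346 -.345 1.544;.08 -.102 .054 .02 .346 -.345 1.544;.08 -.102 .054 .041 .346 -.345 1.544;.08 -.102 .054 .041 .346 -.345 1.544;.08 -.102 .054 .041 .346 -.345 1.544'
python3 - <<'E'
from h import *
import cv2
R=tool(.237,.436);q=M([-.036,-.075,.1665])+.005*R[:,2];print(q);go(q,R)
c=manip.capture("wrist");cv2.imwrite("pics/w2.png",c["pixels"]);pickle.dump(c,open("w2.pkl","wb"))
print(proj(c,M([-.036,-.075,.1665])),proj(c,M([-.036-.036*.643,-.075,.1665+.036*.766])))
E
```

```text
clock: 5.82
tool_pos: [0.5598, 0.1282, 0.2395]
tcp_rot: [-3.139, 0.445, 0.239]
ft_force: [-0.4, 0.9, 1.4]
gripper_width: 0.875
finger_force: 0.0
[0.52566282 0.11974837 0.16196776]
shift [0.0016 0.0003 0.0851] rot [-0.0011  0.0091  0.0021] t 5.8167
[[257.3920642  201.11195075]] [[257.27276536 251.39781083]]
```

View pics/w2.png

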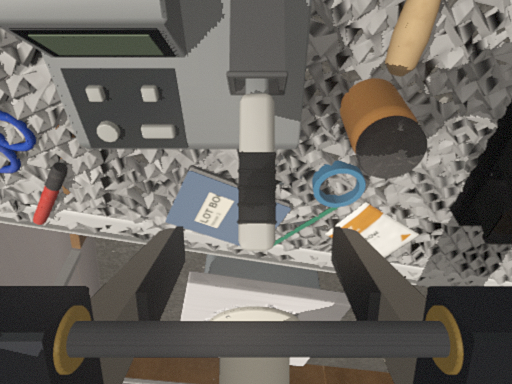

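The wrist picture shows the handle upright at column 257 (grip near row 187), centred between the fingers as predicted. I'll advance and grip.

```bash
python3 -m creep '.08 .0015 0 .03 0 .009 0;.08 .0015 0 .055 0 .009 0;.08 .0015 0 .075 0 .009 0;.08 .0015 0 .085 0 .009 0;.08 .0015 0 .085 0 .009 0;.08 .0015 0 .085 0 .009 0;0 .0015 0 .085 0 .009 0;0 .0015 0 .085 0 .009 0;0 .0015 0 .085 0 .009 0;0 .0015 0 .085 0 .009 0;0 .0015 0 .085 0 .009 0;0 .0015 0 .085 0 .009 0;0 .0015 0 .085 0 .009 0;0 .0015 0 .085 0 .009 0;0 .0015 0 .085 0 .009 0;0 .0015 0 .085 0 .009 0;0 .0015 0 .085 0 .009 0' 35
python3 - <<'E'
from h import *
s=manip.observe();R0=Ro.from_euler('xyz',s["tcp_rot"]).as_matrix()
print(s["ft_force"],s["tool_pos"],"draw dir tool",R0.T@Rz(.237)@[-.6428,0,.766])
E
```

```text
clock: 7.28
tool_pos: [0.5273, 0.1199, 0.1637]
tcp_rot: [-3.141, 0.432, 0.236]
ft_force: [0.8, 0.5, 0.5]
gripper_width: 0.281
finger_force: 35.0
[0.83835187 0.52566348 0.47667482] [0.52728114 0.11994625 0.16369773] draw dir tool [-9.04280591e-01  2.34208849e-04 -4.26877497e-01]
```

```bash
python3 -m creep '0 -.009 0 -.0043 0 0 0;0 -.018 0 -.0085 0 0 0;0 -.027 0 -.0128 0 0 0;0 -.036 0 -.0171 0 0 0;0 -.045 0 -.0213 0 0 0;0 -.054 0 -.0256 0 0 0;0 -.063 0 -.0299 0 0 0;0 -.072 0 -.0342 0 0 0;0 -.081 0 -.0384 0 0 0;0 -.09 0 -.0427 0 0 0;0 -.099 0 -.047 0 0 0;0 -.099 0 -.047 0 0 0;0 -.099 0 -.047 0 0 0'
python3 - <<'E'
from h import *
s=manip.observe();print(s["ft_force"],s["joint_pos"])
# level where it stands, raised to z .30
R=tool(.237,.436-.8727)
q=s["tool_pos"]+[0,0,.05];go(q,R)
E
```

```text
clock: 8.37
tool_pos: [0.4591, 0.1034, 0.2484]
tcp_rot: [-3.141, 0.43, 0.236]
ft_force: [0.2, 0.2, -2.2]
gripper_width: 0.283
finger_force: 35.0
[ 0.21879416  0.22010503 -2.23804621] [ 0.02299518  0.22584775  1.53613354 -0.09047283  1.80028853  1.35611918]
shift [-0.0209 -0.     -0.0454] rot [-1.000e-04  8.669e-01 -1.200e-03] t 8.3667
```

```bash
python3 -m creep '0 -.01 0 -.02 0 0 0;0 -.021 0 -.045 0 .12 0;0 -.021 0 -.045 0 .24 0;0 -.021 0 -.045 0 .36 0;0 -.021 0 -.045 0 .48 0;0 -.021 0 -.045 0 .6 0;0 -.021 0 -.045 0 .72 0;0 -.021 0 -.045 0 .82 0;0 -.021 0 -.045 0 .868 0;0 -.021 0 -.045 0 .868 0;0 -.021 0 -.045 0 .868 0'
python3 - <<'E'
from h import *
s=manip.observe();print(s["ft_force"],s["joint_pos"])
h=-.15;R=tool(h,-.4367);tr=np.array([.542,-.229])
g=np.r_[tr-.125*np.array([np.cos(h),np.sin(h)]),.205]
q=g+.005*R[:,2];print(q);go(q,R)
E
```

```text
clock: 9.28
tool_pos: [0.4582, 0.1031, 0.297]
tcp_rot: [-3.141, -0.435, 0.235]
ft_force: [0.9, 0.0, -1.0]
gripper_width: 0.285
finger_force: 35.0
[ 0.92800073  0.01082744 -0.99291397] [-0.14486969 -0.54713927  2.12409459  0.17152893  1.16325429  1.15474288]
[ 0.42049463 -0.21063626  0.20046924]
shift [-0.1402  0.2964  0.0412] rot [-0.1631  0.0022  0.3491] t 9.2833
```

```bash
python3 -m creep '0 -.01 .03 -.005 -.016 0 .035;0 -.02 .06 -.009 -.033 0 .07;0 -.03 .09 -.014 -.049 0 .105;0 -.04 .12 -.019 -.065 0 .14;0 -.05 .15 -.023 -.082 0 .175;0 -.06 .18 -.028 -.098 0 .21;0 -.07 .21 -.032 -.114 0 .245;0 -.08 .24 -.037 -.13 0 .28;0 -.09 .27 -.042 -.147 0 .315;0 -.0995 .296 -.046 -.163 .002 .349;0 -.11 .296 -.024 -.163 .002 .349;0 -.12 .296 -.002 -.163 .002 .349;0 -.13 .296 .02 -.163 .002 .349;0 -.14 .296 .041 -.163 .002 .349;0 -.14 .296 .041 -.163 .002 .349;0 -.14 .296 .041 -.163 .002 .349;0 -.14 .296 .041 -.163 .002 .349;0 -.14 .296 .041 -.163 .002 .349'
python3 - <<'E'
from h import *
import cv2
s=manip.observe();print(s["ft_force"],s["clock"])
a=manip.capture("scene")["pixels"];b=manip.capture("top")["pixels"]
a=cv2.resize(a[110:340,130:400],(400,340),interpolation=cv2.INTER_CUBIC);b=cv2.resize(b[130:300,200:400],(400,340),interpolation=cv2.INTER_CUBIC)
cv2.imwrite("pics/f.png",np.hstack([a,b]))
R=Ro.from_euler('xyz',s["tcp_rot"]).as_matrix();go(s["tool_pos"],R)
h=s["tcp_rot"][2];g=s["tool_pos"]-.005*R[:,2];d=g+[.125*np.cos(h),.125*np.sin(h),.011]
print("dome est",d,proj(T,d),proj(S,d),"crop S",(proj(S,d)-[130,110])*[400/270,340/230],"crop T",(proj(T,d)-[200,130])*2+[400,0])
t=[.542,-.229,.069];print("tray T",(proj(T,t)-[200,130])*2+[400,0])
E
```

```text
clock: 10.78
tool_pos: [0.4224, -0.2111, 0.2034]
tcp_rot: [3.14, -0.441, -0.148]
ft_force: [-0.4, -0.3, -1.2]
gripper_width: 0.282
finger_force: 35.0
[-0.37967762 -0.3154381  -1.23803115] 10.7833
shift [ 0.0004  0.0002 -0.0002] rot [-0.0001  0.0002 -0.0001] t 10.8833
dome est [ 0.54395861 -0.22919084  0.21888609] [[345.47123931 195.45193636]] [[314.14176195 205.74502662]] crop S [[272.8026103 141.5361263]] crop T [[690.94247861 130.90387271]]
tray T [[664.91506505 137.94859844]]
```

View pics/f.png

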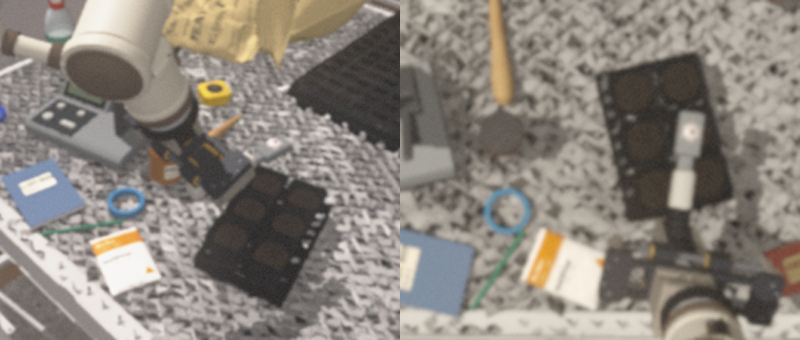

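The picture shows the dome at (690,130) in the top half and about (274,142) in the scene half. Both match the prediction for a level wand over the tray, and the jar, dibber and tape have not moved.

```bash
python3 -m creep '0 0 0 0 0 0 0;0 0 0 0 0 0 0;0 0 0 0 0 0 0;0 0 0 0 0 0 0'; python3 -c "
from station import manip
print(manip.finish_job())"
```

```text
clock: 11.22
tool_pos: [0.4214, -0.2101, 0.2012]
tcp_rot: [-3.141, -0.439, -0.15]
ft_force: [-0.3, 0.2, -1.6]
gripper_width: 0.281
finger_force: 35.0
the job is handed in; nothing more can be done
None
```

I handed the job in at 11.2 s: I pressed power, then zero, drew the wand, and held it level with the dome about 15 cm above the pot rims and about 2 mm from the tray's centre by estimate; the hand-in returned no verdict.

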